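# Press the circuit board carrier onto its test stops

### The arm

A 7-joint arm with a two-finger parallel gripper is mounted at the origin on the work surface. World frame = base frame: x ahead of the robot, y to its left, z up, the work surface at z = 0. Lengths are in m, angles in rad, forces in N, time in s.
With the tool pointing down it reaches from about 0.4 to 0.85 m from the base axis. Payload 10.4 kg.
Tool frame: the origin (TCP) lies at the very end of the fingers, on their centre line; the grasp point (between the pads) lies 19 mm behind it; z points along the fingers, y is the line along which they close (so a half turn about z gives the same grasp; the last joint's range is limited). The gripper opens to 85 mm and grips with 20 to 120 N. Pads are 22 mm wide; open, the fingers measure 114 mm over their backs; the gripper's body (76 mm by 85 mm) begins 54 mm behind the grasp point. The pads swing forward as they close: fully open they stand 13 mm farther back than shut.
Start: joints at [1.128, 0.332, -0.065, 1.46, 0.022, 1.35, -0.088], TCP at [0.255, -0.571, 0.231] pointing down, gripper open.
Joint ranges: [-2.6, 2.6], [-0.5, 2.12], [-1.47, 1.34], [0.16, 2.42], [-1.27, 4.41], [0.06, 2.06], [-2.6, 2.6]. Speed limits (rad/s): [2.22, 2.22, 2.79, 2.79, 3.14, 3.14, 3.14].

### API

Orientations are given as a unit quaternion [x, y, z, w].
In Python, from workcell import manip, vision, order gives the robot as it stands. The module is installed in compiled form; this text tells all that it offers.
- The arm moves only by the tool move_arm, never from a script. Its argument "motion" is a list of rows, each a list of 3 entries, a list of its own where there are three numbers: the shift along the tool's x, y, z scaled (see below), then the turn, a rotation vector about the tool's x, y, z scaled (see below), then the opening, from -1 (shut) to 1 (fully open). In form: [[[dx, dy, dz], [wx, wy, wz], hand], ...]. A call has 1 to 12 rows; each row shifts and turns the commanded pose from where the row before left it, along the tool's axes as they then stand; what a row does not reach is not made up. The controller multiplies each number of a shift by 0.75 m and each number of a turn by pi/4 rad. A row lasts 1/10 s, in which the tool goes at most 50 mm and 8.59 degrees, less where a joint would pass 70% of its speed; a pose out of reach is approached as far as the arm can. A call with a number of a shift or a turn outside -1 to 1 is refused whole. A call with a gripper value outside its range is refused whole. The fingers move at their own pace and stop on an object; "newtons" is the grip in N (left out, the last holds). Time passes only in rows, so rows that do not move let the fingers close. It gives the time, the measured TCP pose, the force, the opening and the grip force at its end, in the units of the state.
- manip.get_obs(): the state, without advancing time (a new reading comes with each control period).
- vision.camera(name): name is "scene" or "top" or "wrist"; returns a dict with "pixels" (400x640x3 uint8, red, green, blue), "fx", "fy", "cx", "cy" (pixels), "k1" (the pictures are not rectified: a ray, as slopes to the right and down, at radius r is drawn at 1 + k1 r^2 times it, then the intrinsics apply), "R" (3x3) and "t" (3): a world point X has camera coordinates R X + t. Camera axes: x right, y down, z forward; pixel columns grow to the right and rows downward; lengths in m; the calibration is good to about 2 mm. A picture is of the moment at which its call begins. There is no depth.
- order.hand_in(): hands the job in; it is judged then, once.
The state is a dict: "clock": time; "joint_pos": joint angles; "joint_velocities": joint speeds; "tau": joint torques, N m; "position": TCP position; "ee_rot": TCP orientation; "ft_force": force on the tool from outside, world axes, zero at the start; "torque": the same for the moment, N m; "grip_width": opening from 0.0 (shut) to 1.0 (fully open); "grasp_force": force on a finger pad.
Only numpy, scipy, OpenCV 4.12 (cv2) and the standard library are available. Lean on these libraries where they do the work, as an engineer would, in place of code of your own. Each camera call takes 0.05 s, during which the arm holds its last target. There are 200 camera calls.

### The job

Take the hand press tool out of its blue dock and set its flat foot on the middle of the white pad on the sprung board carrier, then push it squarely down until the carrier bottoms out level on its stops and keep it there for a good second, never pushing with more than 30 N and never touching the fixture with the gripper. Then let the carrier spring all the way up again, stand the tool back upright in its dock without dropping it and let go; leave everything else on the bench where it is.

Things in the scene. Friction and masses are not known exactly. Their poses are not given: they have to be found in the camera images.
- tamper: Hand press tool, about 350 g, round about its z axis, 68 mm tall, standing upright at the start: flat steel foot 60 mm in diameter and 12 mm thick, straight dark wooden stem 26 mm in diameter from 12 to 68 mm above the underside. Origin at the centre of the foot's flat underside, z up the stem.
- dock: Blue round dock fixed to the bench, 92 mm wide at the foot and 16 mm high, with a round recess 70 mm in diameter at the mouth (a little wider below) whose floor is 6 mm above the bench; the tool's foot stands in the recess. Origin on the bench at the dock's centre.
- fixture: Board test fixture fixed to the bench: orange base 160 mm (its x) by 150 mm (its y), 30 mm high, with a steel guide post 8 mm thick near each corner (70 and 64 mm from the centre along x and y, tops at 85 mm). Over its middle floats the sprung carrier. Origin on the bench at the fixture's centre, right below the centre of the carrier's white press pad; z up.
- plate_down (a joint): How far the carrier is pushed down, m: 0 up, 0.010 on its rigid stops (judged bottomed above 0.0092). A push of about 4 N starts it, 0.6 N more per mm, about 10 N at the stops; it springs back up unloaded. Up, the pad's top is 60 to 83 mm above the bench: this height, and the stops' with it, is set anew each time and no pose tells it, so find the stops by feel or by this reading.
- plate_tilt_x (a joint): Carrier's tilt about the fixture's x axis, rad, 0 level, up to 0.09 either way. The carrier is a black plate 120 x 108 mm with a green board and low parts and a round white press pad 64 mm wide in the middle, its highest part. It starts slightly cocked, has no levelling spring and little friction, and takes the tilt of the flat foot pressed on it.
- plate_tilt_y (a joint): The same about the fixture's y axis.
- tape: Bystander: roll of yellow tape lying flat, 90 mm across, 24 mm high. Origin under its centre.
- screwdriver: Bystander: screwdriver 170 mm long lying flat along its x axis.
- heatsink: Bystander: aluminium heat sink 50 x 50 x 28 mm. Origin under its centre.
- parts_tray: Bystander: black divided tray 110 x 160 x 35 mm. Origin under its centre.
- spare_board: Bystander: green circuit board 90 x 130 mm lying flat, up to 16 mm high with its parts. Origin under its centre.
- cleaner: Bystander: closed white bottle, 52 mm in diameter, 130 mm tall. Origin under its centre.
Not all that is in view belongs to the job. Several things have the shape of the dock; the one meant has the colours described above.

How it is judged:
By the outcome, as a careful person would: the job done as asked, in the order asked, and still so for the second after the job is handed in, with the robot touching nothing.
It also fails if it takes over 69 s, if anything falls off the work surface, if the arm or the gripper's body presses on something with over 40 N, if the wrist force passes 120 N, or if a joint passes its speed limit or range.

## Working session

There is one attempt and no reset: what is moved stays moved. The work goes in short steps, Python scripts to look and compute and a tool call to move; the robot and the scene stay as the last step left them, time stands still between calls to the robot, and variables do not carry over. Pictures are saved under pics/ and viewed, at most 12 in all, crops included, and the job is handed in when it is done.

Besides the shell and the picture viewer there is one more tool, called after "Request:" by a JSON object that holds its "name" and its "arguments". move_arm: Moves the arm, as the interface text tells. Its arguments: {"type":"object","properties":{"motion":{"type":"array"},"newtons":{"type":"number"}},"required":["motion"]}

```bash
mkdir -p pics; cat > h.py <<'E'
import numpy as np, cv2, json
from workcell import manip, vision, order
def snap(name, fn):
    c=vision.camera(name); cv2.imwrite('pics/'+fn, cv2.cvtColor(np.asarray(c['pixels']),cv2.COLOR_RGB2BGR))
    np.savez('pics/'+fn[:-4]+'.npz', **{k:np.asarray(v) for k,v in c.items()})
    return c
def load(fn): return dict(np.load('pics/'+fn+'.npz'))
def K(c): return np.array([[c['fx'],0,c['cx']],[0,c['fy'],c['cy']],[0,0,1]],float)
def D(c): return np.array([float(c['k1']),0,0,0])
def px2w(c,uv,z):
    # drawn = (1+k1 r^2)*ray : same as OpenCV k1
    p=cv2.undistortPoints(np.array(uv,float).reshape(-1,1,2),K(c),D(c)).reshape(-1,2)
    d=np.c_[p,np.ones(len(p))]@c['R']; o=-c['R'].T@c['t']
    return o+d*((z-o[2])/d[:,2])[:,None]
def w2px(c,X):
    return cv2.projectPoints(np.array(X,float).reshape(-1,1,3),cv2.Rodrigues(np.asarray(c['R'],float))[0],np.asarray(c['t'],float),K(c),D(c))[0].reshape(-1,2)
E
python3 - <<'E'
from h import *
for n in ['scene','top']:
    c=snap(n,n+'1.png'); print(n,c['fx'],c['k1'],(-c['R'].T@c['t']).round(3))
print(manip.get_obs())
a=[cv2.imread(f'pics/{n}1.png') for n in ['scene','top']]
E
```

```text
scene 518.2472344656412 -0.006800277415340615 [ 1.545 -0.201  1.034]
top 387.2968959598848 0.010668239753774508 [0.512 0.01  1.097]
{'clock': 0.1, 'joint_pos': array([ 1.1283757 ,  0.33283096, -0.06469989,  1.46086804,  0.02162775,
        1.34987996, -0.08847865]), 'joint_velocities': array([-5.21559477e-05, -3.15777732e-03, -4.66300183e-04, -3.02715372e-03,
       -1.59781195e-03, -4.71901071e-04,  7.30053372e-04]), 'tau': array([ 4.79931459e-04, -6.26751423e+01,  4.88104520e-02, -3.92431462e+01,
        1.64276396e-02,  6.93577211e-03,  4.09795837e-05]), 'position': array([ 0.25460061, -0.57042608,  0.23057647]), 'ee_rot': array([ 9.78044529e-01,  2.08395015e-01, -1.75410523e-04, -6.20685522e-04]), 'ft_force': array([ 0.67710081,  0.50959273, -0.24642807]), 'torque': array([ 0.00917537, -0.05228947,  0.01449662]), 'grasp_force': 0.0, 'grip_width': 0.9959927864588464}
```

View pics/top1.png

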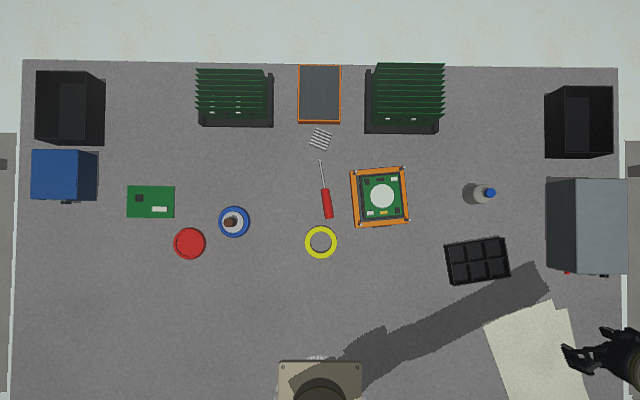

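View pics/scene1.png

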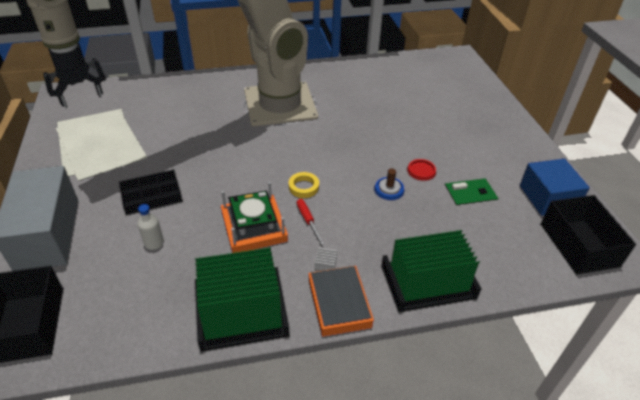

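The top view shows the blue dock with the tool in it at (234,222), the red dock-shaped one, empty, at (190,243), and the fixture's white pad at (382,196). In the scene view the dock is at (390,187) and the pad at (253,208). The blue one fits the colour and holds the tool. Next I'll measure and confirm it in a crop.

```bash
python3 - <<'E'
from h import *
def cen(im,mask,roi):
    x0,y0,x1,y1=roi; m=np.zeros(mask.shape,np.uint8); m[y0:y1,x0:x1]=mask[y0:y1,x0:x1]
    n,l,s,ce=cv2.connectedComponentsWithStats(m); i=1+np.argmax(s[1:,4]); 
    hull=cv2.convexHull(cv2.findContours((l==i).astype(np.uint8),0,1)[0][0])
    e=cv2.fitEllipse(hull) ; return ce[i],s[i],e
for n,rb,rp in [('top',(210,195,260,248),(362,176,404,216)),('scene',(365,160,412,205),(232,190,275,225))]:
    c=load(n+'1'); im=c['pixels'].astype(int); r,g,b=im[...,0],im[...,1],im[...,2]
    blue=((b>r+40)&(b>g+20)).astype(np.uint8); white=((im.min(2)>150)).astype(np.uint8)
    orange=((r>b+80)&(g>b+20)&(r>g+40)).astype(np.uint8)
    dark=((r>b+8)&(im.max(2)<120)).astype(np.uint8)
    for nm,m,roi,z in [('dock',blue,rb,.008),('pad',white,rp,.072),('stem',dark,rb,.06)]:
        ce,s,e=cen(im,m,roi); print(n,nm,ce.round(1),s,np.round(e[0],1),np.round(e[1],1),px2w(c,[ce,e[0]],z).round(4).tolist())
    if n=='top':
        ys,xs=np.nonzero(orange[155:240,340:420]); p=np.c_[xs+340,ys+155].astype(np.float32)
        R=cv2.minAreaRect(p); print('base',R); B=cv2.boxPoints(R); w=px2w(c,B,.03); print(w.round(4),w.mean(0))
# pad triangulation
a=cv2.imread('pics/top1.png'); 
A=cv2.resize(a[180:270,160:280],(600,450),interpolation=2)
cv2.imwrite('pics/crop1.png',A)
B=cv2.resize(a[155:240,340:420],(565,600),interpolation=2); cv2.imwrite('pics/crop2.png',B)
E
```

```text
top dock [233.3 221.3] [218 206  31  32 373] [233.  221.5] [30.2 30.9] [[0.4993, 0.2453, 0.008], [0.4987, 0.246, 0.008]]
top pad [381.7 195.5] [370 184  24  24 436] [381.7 195.5] [23.1 23.4] [[0.5721, -0.1601, 0.072], [0.5721, -0.1601, 0.072]]
top stem [228.1 222.1] [223 218  10   9  73] [228.4 222.2] [ 9.2 10.3] [[0.4978, 0.2479, 0.06], [0.4973, 0.2471, 0.06]]
base ((379.0011291503906, 196.5120849609375), (57.28898239135742, 53.74483108520508), 84.42780303955078)
[[ 0.6425 -0.0775  0.03  ]
 [ 0.6586 -0.2258  0.03  ]
 [ 0.5009 -0.2415  0.03  ]
 [ 0.4851 -0.0939  0.03  ]] [ 0.57179206 -0.15967072  0.03      ]
scene dock [388.5 190.8] [375 177  29  23 262] [388.9 187.9] [22.9 30. ] [[0.5164, 0.2402, 0.008], [0.5047, 0.2453, 0.008]]
scene pad [251.9 207.2] [241 199  23  17 318] [251.9 207.2] [16.7 23.6] [[0.574, -0.1585, 0.072], [0.5741, -0.1586, 0.072]]
scene stem [390.8 176.5] [386 168  11  20 142] [390.7 176.8] [11.6 20. ] [[0.513, 0.2421, 0.06], [0.514, 0.2415, 0.06]]
```

View pics/crop1.png

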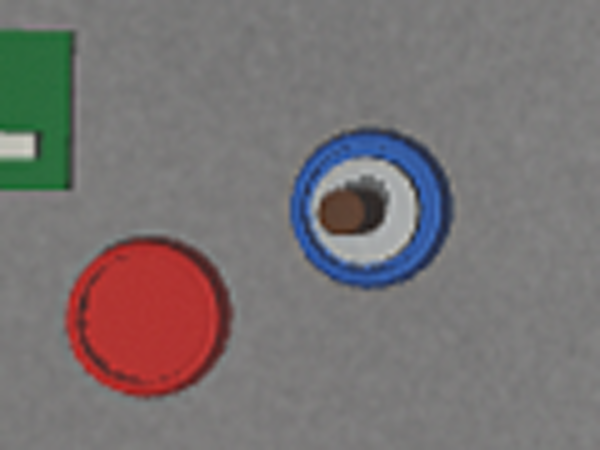

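View pics/crop2.png

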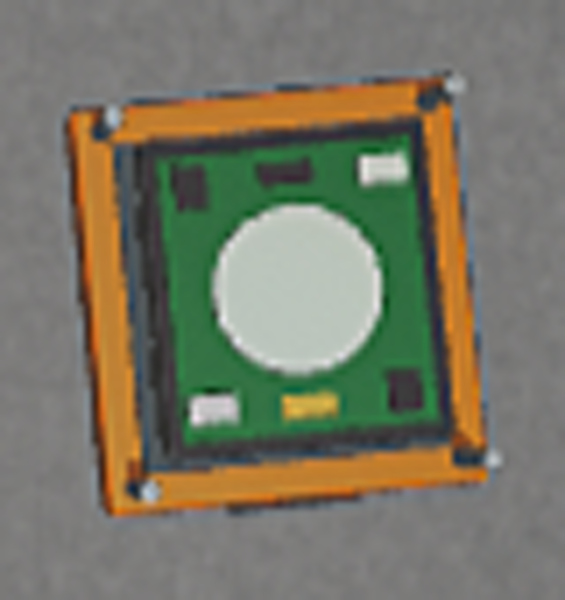

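The crops confirm it: the blue-rimmed dock holds the steel foot and brown stem (stem top at about px (228.4,222.2)), while the red one at (190,243) is an empty look-alike. The second crop shows the pad centred in the orange base. Dock ≈ (0.4985,0.2445) and fixture ≈ (0.572,-0.160), both within reach and mutually consistent. First I turn the tool square to the world and move off.

Request:
{"name": "move_arm", "arguments": {"motion": [[[0,0,0],[0,0,0.1337],1],[[0,0,0],[0,0,0.1337],1],[[0,0,0],[0,0,0.1337],1],[[0,0,0],[0,0,0.1337],1],[[0.034,-0.053,0],[0,0,0],1],[[0.034,-0.053,0],[0,0,0],1],[[0.034,-0.053,0],[0,0,0],1],[[0.034,-0.053,0],[0,0,0],1],[[0.034,-0.053,0],[0,0,0],1],[[0.034,-0.053,0],[0,0,0],1],[[0.034,-0.053,0],[0,0,0],1],[[0.034,-0.053,0],[0,0,0],1]], "newtons": 100}}

```text
clock: 1.3
position: [0.4593, -0.251, 0.2312]
ee_rot: [1.0, -0.0, -0.0, 0.0]
ft_force: [1.3, -0.6, 0.2]
grip_width: 0.999
grasp_force: 0.0
```

```bash
python3 - <<'E'
from h import *
# pad height by two-view triangulation
t,s=load('top1'),load('scene1')
for z in (.055,.065,.075,.085): print(z, px2w(t,[[381.7,195.5]],z)[0].round(4), px2w(s,[[251.9,207.2]],z)[0].round(4))
print(px2w(t,[[228.4,222.2]],.074),px2w(t,[[234.2,221.6]],.016),px2w(t,[[233.4,222.4]],.018))
o=manip.get_obs(); print(o['position'],o['ee_rot'],o['joint_pos'])
E
```

```text
0.055 [ 0.573  -0.1629  0.055 ] [ 0.557  -0.1579  0.055 ]
0.065 [ 0.5724 -0.1613  0.065 ] [ 0.5671 -0.1583  0.065 ]
0.075 [ 0.5718 -0.1596  0.075 ] [ 0.5772 -0.1588  0.075 ]
0.085 [ 0.5713 -0.1579  0.085 ] [ 0.5873 -0.1592  0.085 ]
[[0.49757617 0.24378228 0.074     ]] [[0.49855977 0.24100627 0.016     ]] [[0.49634903 0.24275121 0.018     ]]
[ 0.459346   -0.25100439  0.23118407] [ 9.99999972e-01 -2.06401599e-04 -9.47251220e-05  6.45274973e-05] [ 0.6700461   0.12441308 -0.27858455  1.71605331  0.03556168  1.30616167
 -1.18701215]
```

Request:
{"name": "move_arm", "arguments": {"motion": [[[0.0046,-0.06,0],[0,0,0],1],[[0.0046,-0.06,0],[0,0,0],1],[[0.0046,-0.06,0],[0,0,0],1],[[0.0046,-0.06,0],[0,0,0],1],[[0.0046,-0.06,0],[0,0,0],1],[[0.0046,-0.06,0],[0,0,0],1],[[0.0046,-0.06,0],[0,0,0],1],[[0.0046,-0.06,0],[0,0,0],1],[[0.0046,-0.06,0],[0,0,0],1],[[0.0046,-0.06,0],[0,0,0],1],[[0.0046,-0.06,0],[0,0,0],1],[[0,0,0],[0,0,0],1]]}}

```text
clock: 2.5
position: [0.4949, 0.2489, 0.2309]
ee_rot: [1.0, 0.004, -0.001, -0.002]
ft_force: [-1.1, 0.2, 0.6]
grip_width: 1.001
grasp_force: 0.0
```

```bash
python3 - <<'E'
from h import *
c=snap('wrist','w1.png'); o=manip.get_obs(); print(o['position'],o['joint_pos'],(-c['R'].T@c['t']),c['R'])
im=cv2.imread('pics/w1.png')
for z,p,r in [(.074,(.4975,.2435),.013),(.016,(.4985,.243),.046),(.018,(.4975,.243),.03)]:
    a=np.linspace(0,2*np.pi,60); q=w2px(c,np.c_[p[0]+r*np.cos(a),p[1]+r*np.sin(a),0*a+z])
    print(z,q.mean(0)); cv2.polylines(im,[q.round().astype(np.int32)],True,(0,255,255),1)
cv2.imwrite('pics/w1o.png',im)
E
```

```text
[0.49565682 0.24556499 0.23074893] [ 0.07070196  0.2462911  -0.711201    1.62400674  0.16242602  1.33291985
 -2.2295451 ] [0.5765365  0.24904523 0.37308668] [[ 7.99591615e-03 -9.99962590e-01 -3.29921701e-03]
 [-9.49069382e-01 -8.62808703e-03  3.14948988e-01]
 [-3.14965672e-01  6.12880144e-04 -9.49102866e-01]]
0.074 [323.38703262 174.06347452]
0.016 [323.06834366 157.32485727]
0.018 [323.0704361  159.47695488]
```

View pics/w1o.png

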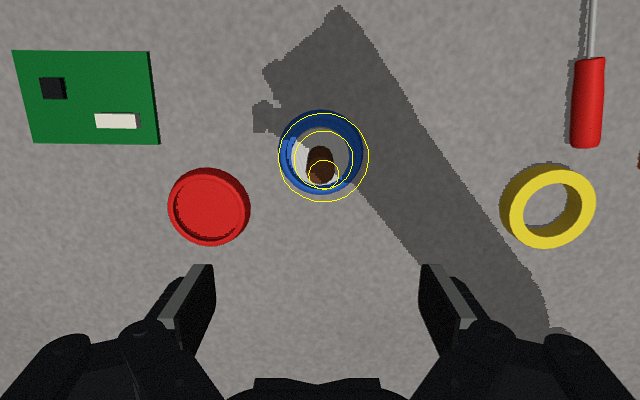

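The wrist view shows the dock around (321,152) and the stem top around (319,168), each a few px up and left of my prediction. The arm was still settling in that shot, so I'm measuring again now it is still.

```bash
python3 - <<'E'
from h import *
for k in range(4): c=snap('wrist','w2.png')
o=manip.get_obs(); print(o['position'],o['ee_rot'])
im=c['pixels'].astype(int); r,g,b=im[...,0],im[...,1],im[...,2]
x0,y0,x1,y1=250,90,390,215
blue=((b>r+30)&(b>g+15)); brown=((r>b+10)&(r>g+6))
light=((im.max(2)-im.min(2)<25))
for nm,m in (('blue',blue),('brown',brown)):
    M=np.zeros(m.shape,np.uint8); M[y0:y1,x0:x1]=m[y0:y1,x0:x1]
    n,l,s,ce=cv2.connectedComponentsWithStats(M); i=1+np.argmax(s[1:,4])
    h=cv2.convexHull(cv2.findContours((l==i).astype(np.uint8),0,1)[0][0]); e=cv2.fitEllipse(h)
    print(nm,s[i],ce[i],e)
    if nm=='blue':
        e0=e[0]; print(px2w(c,[e0],.010),px2w(c,[e0],.016))
for p in [(.4975,.2435),(.5025,.2465)]: 
    for z,rr in [(.074,.013),(.016,.043),(0,.046)]:
        a=np.linspace(0,2*np.pi,60); q=w2px(c,np.c_[p[0]+rr*np.cos(a),p[1]+rr*np.sin(a),0*a+z]); print(p,z,q.min(0).round(1),q.max(0).round(1))
cv2.imwrite('pics/crop3.png',cv2.resize(cv2.imread('pics/w2.png')[90:215,250:390],(672,600),interpolation=2))
E
```

```text
[0.49723684 0.24067677 0.23108188] [ 9.99999237e-01 -1.13713161e-03 -5.45199233e-05  4.78660558e-04]
blue [ 270  112   85   85 3025] [312.51504132 150.21619835] ((311.77166748046875, 153.747314453125), (84.81663513183594, 84.91094207763672), 97.95474243164062)
[[0.50508503 0.24578818 0.01      ]] [[0.50629955 0.24570873 0.016     ]]
brown [296 148  29  39 898] [310.33407572 167.52672606] ((310.38861083984375, 167.4944610595703), (29.390941619873047, 39.863685607910156), 4.283324718475342)
(0.4975, 0.2435) 0.074 [298.7 162.4] [328.5 191.2]
(0.4975, 0.2435) 0.016 [272.1 119.6] [355.8 201.7]
(0.4975, 0.2435) 0 [271.1 115. ] [357.  199.5]
(0.5025, 0.2465) 0.074 [295.1 156.7] [325.1 185.8]
(0.5025, 0.2465) 0.016 [269.  114.5] [353.  197.2]
(0.5025, 0.2465) 0 [268. 110.] [354.4 195.2]
```

View pics/crop3.png

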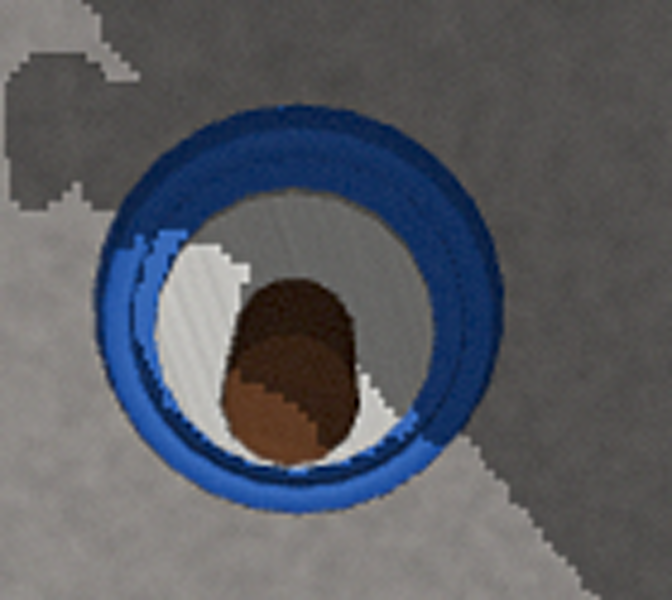

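Request:
{"name": "move_arm", "arguments": {"motion": [[[0,0,0.037],[0,0,0],1],[[0,0,0.037],[0,0,0],1],[[0,0,0.037],[0,0,0],1],[[0,0,0.037],[0,0,0],1],[[0,0,0],[0,0,0],1],[[0,0,0],[0,0,0],1],[[0,0,0],[0,0,0],1],[[0,0,0],[0,0,0],1],[[0,0,0],[0,0,0],1]]}}

```text
clock: 3.65
position: [0.4974, 0.2424, 0.1213]
ee_rot: [1.0, -0.0, 0.001, -0.0]
ft_force: [0.0, -0.5, 0.7]
grip_width: 1.001
grasp_force: 0.0
```

```bash
python3 - <<'E'
from h import *
c=snap('wrist','w3.png'); o=manip.get_obs(); print(o['position'],o['ee_rot'],o['ft_force'])
im=c['pixels'].astype(int); r,g,b=im[...,0],im[...,1],im[...,2]
m=((r>b+10)&(r>g+6)&(b<90)&(r<140)).astype(np.uint8); m[:,:230]=0; m[:,420:]=0
n,l,s,ce=cv2.connectedComponentsWithStats(m); i=1+np.argmax(s[1:,4]); print(s[i])
blue=((b>r+30)&(b>g+15)).astype(np.uint8); ys,xs=np.nonzero(blue); print('blue',xs.min(),xs.max(),ys.min(),ys.max())
for p in [(.5,.245)]: 
    for z,rr in [(.074,.013),(.016,.043),(0,.046)]:
        a=np.linspace(0,2*np.pi,60); q=w2px(c,np.c_[p[0]+rr*np.cos(a),p[1]+rr*np.sin(a),0*a+z]); print(p,z,q.min(0).round(1),q.max(0).round(1))
E
```

```text
[0.49729098 0.242329   0.12109677] [ 9.99999770e-01 -1.84504928e-04  6.39814332e-04 -1.31832297e-04] [ 0.18917004 -0.44430318  0.03214612]
[ 288  177   43   64 2157]
blue 254 370 126 242
(0.5, 0.245) 0.074 [289.5 202. ] [334.5 243.7]
(0.5, 0.245) 0.016 [254.3 133.9] [371.8 246. ]
(0.5, 0.245) 0 [253.8 126.6] [372.6 240.6]
```

Request:
{"name": "move_arm", "arguments": {"motion": [[[0.0043,-0.0047,0],[0,0,0],1],[[0,0,0],[0,0,0],1],[[0,0,0.031],[0,0,0],1],[[0,0,0.031],[0,0,0],1],[[0,0,0.031],[0,0,0],1],[[0,0,0.031],[0,0,0],1],[[0,0,0],[0,0,0],1],[[0,0,0],[0,0,0],1],[[0,0,0],[0,0,0],1],[[0,0,0],[0,0,0],1]]}}

```text
clock: 4.7
position: [0.5009, 0.2461, 0.0286]
ee_rot: [1.0, -0.0, 0.001, -0.0]
ft_force: [-0.1, -0.0, 0.4]
grip_width: 1.002
grasp_force: 0.0
```

Request:
{"name": "move_arm", "arguments": {"motion": [[[0,0,0],[0,0,0],-1],[[0,0,0],[0,0,0],-1],[[0,0,0],[0,0,0],-1],[[0,0,0],[0,0,0],-1],[[0,0,0],[0,0,0],-1],[[0,0,0],[0,0,0],-1],[[0,0,0],[0,0,0],-1],[[0,0,0],[0,0,0],-1]], "newtons": 60}}

```text
clock: 5.5
position: [0.5003, 0.2458, 0.0276]
ee_rot: [1.0, -0.0, 0.0, -0.0]
ft_force: [0.0, -0.9, 4.2]
grip_width: 0.29
grasp_force: 58.8
```

Request:
{"name": "move_arm", "arguments": {"motion": [[[0,0,0],[0,0,0],-1],[[0,0,0],[0,0,0],-1],[[0,0,-0.004],[0,0,0],-1],[[0,0,-0.01],[0,0,0],-1],[[0,0,-0.02],[0,0,0],-1],[[0,0,-0.035],[0,0,0],-1],[[0,0,-0.04],[0,0,0],-1],[[0,0,-0.04],[0,0,0],-1],[[0,0,-0.03],[0,0,0],-1],[[0,0,0],[0,0,0],-1],[[0,0,0],[0,0,0],-1],[[0,0,0],[0,0,0],-1]], "newtons": 110}}

```text
clock: 6.7
position: [0.4994, 0.2452, 0.1603]
ee_rot: [1.0, -0.0, -0.001, 0.001]
ft_force: [-0.4, -0.4, -3.8]
grip_width: 0.28
grasp_force: 108.1
```

```bash
python3 - <<'E'
from h import *
c=snap('wrist','w4.png'); o=manip.get_obs(); print(o['position'],o['ee_rot'],o['ft_force'],o['torque'],o['joint_pos'])
im=cv2.imread('pics/w4.png'); p=o['position']
for z,rr in [(p[2]-.0225,.03),(p[2]-.0105,.03),(p[2]+.0455,.013)]:
    a=np.linspace(0,2*np.pi,60); q=w2px(c,np.c_[p[0]+rr*np.cos(a),p[1]+rr*np.sin(a),0*a+z]); cv2.polylines(im,[q.round().astype(np.int32)],True,(0,255,255),1)
cv2.imwrite('pics/w4o.png',im)
E
```

```text
[0.49938818 0.24524812 0.16015515] [ 9.99999325e-01 -7.83472906e-05 -1.05199690e-03  4.86891653e-04] [-0.04283604  0.44618824 -4.3602703 ] [-0.01102136 -0.00955335 -0.02100677] [ 0.05454276  0.31284409 -0.69922842  1.70574436  0.21342668  1.2032515
 -2.26942211]
```

View pics/w4o.png

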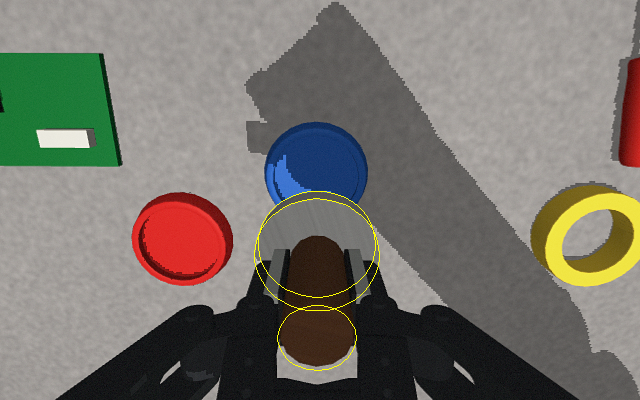

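The tool is held upright and centred on the gripper, with the stem at px (317,335). The empty blue dock is at (316,173). Next I carry it over to the fixture.

Request:
{"name": "move_arm", "arguments": {"motion": [[[0.005,0.027,0],[0,0,0],-1],[[0.0099,0.0539,0],[0,0,0],-1],[[0.0099,0.0539,0],[0,0,0],-1],[[0.0099,0.0539,0],[0,0,0],-1],[[0.0099,0.0539,0],[0,0,0],-1],[[0.0099,0.0539,0],[0,0,0],-1],[[0.0099,0.0539,0],[0,0,0],-1],[[0.0099,0.0539,0],[0,0,0],-1],[[0.0099,0.0539,0],[0,0,0],-1],[[0.0099,0.0539,0],[0,0,0],-1],[[0.005,0.027,0],[0,0,0],-1],[[0,0,0],[0,0,0],-1]]}}

```text
clock: 7.95
position: [0.5734, -0.1631, 0.1598]
ee_rot: [1.0, -0.003, -0.001, 0.0]
ft_force: [-0.0, -0.0, -4.2]
grip_width: 0.277
grasp_force: 108.5
```

Request:
{"name": "move_arm", "arguments": {"motion": [[[0,0,0],[0,0,0],-1],[[0,0,0],[0,0,0],-1],[[0,0,0],[0,0,0],-1],[[0,0,0],[0,0,0],-1],[[0,0,0],[0,0,0],-1]]}}

```text
clock: 8.45
position: [0.5744, -0.1581, 0.1617]
ee_rot: [1.0, 0.0, 0.0, 0.0]
ft_force: [-0.4, -0.1, -3.3]
grip_width: 0.281
grasp_force: 108.5
```

```bash
python3 - <<'E'
from h import *
c=snap('wrist','w5.png'); o=manip.get_obs(); print(o['position'],o['ee_rot'],o['ft_force'],o['torque'],o['joint_pos'])
im=cv2.imread('pics/w5.png'); p=o['position']
def circ(x,y,z,rr,col):
    a=np.linspace(0,2*np.pi,90); q=w2px(c,np.c_[x+rr*np.cos(a),y+rr*np.sin(a),0*a+z]); cv2.polylines(im,[q.round().astype(np.int32)],True,col,1)
circ(p[0],p[1],p[2]-.0105,.03,(0,255,255))
circ(.574,-.159,.070,.032,(255,0,255))
th=np.deg2rad(-5.6)
for sx in(-1,1):
    for sy in(-1,1):
        x=.574+sx*.07*np.cos(th)-sy*.064*np.sin(th); y=-.159+sx*.07*np.sin(th)+sy*.064*np.cos(th); circ(x,y,.085,.004,(0,0,255))
cv2.imwrite('pics/w5o.png',im)
E
```

```text
[ 0.57437431 -0.15831561  0.16165363] [9.99999986e-01 1.32051702e-04 6.46029515e-05 8.41016242e-05] [ 0.03207916 -0.02589346 -3.66783704] [-0.02754282  0.02296231 -0.01541778] [ 0.57417408  0.35480193 -0.47085944  1.61172662  0.16906053  1.21552752
 -1.50099499]
```

View pics/w5o.png

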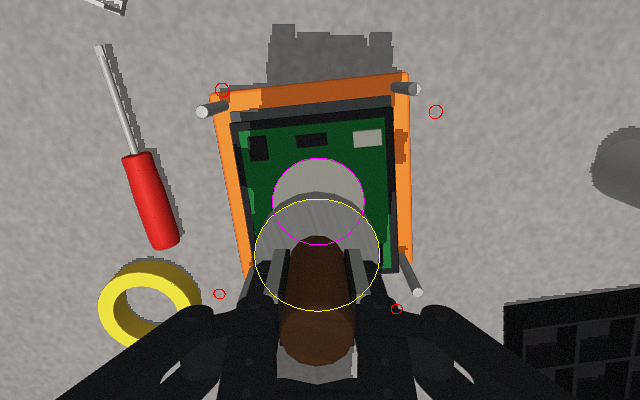

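The pad's outline (px centre (318,201)) lies on the predicted circle, so (0.574,-0.159,~0.07) is confirmed and the tool is above it. I'll descend to just above the pad, then feel for it.

Request:
{"name": "move_arm", "arguments": {"motion": [[[0,0,0.02],[0,0,0],-1],[[0,0,0.02],[0,0,0],-1],[[0,0,0.02],[0,0,0],-1],[[0,0,0.01],[0,0,0],-1],[[0,0,0.003],[0,0,0],-1],[[0,0,0],[0,0,0],-1],[[0,0,0],[0,0,0],-1],[[0,0,0],[0,0,0],-1],[[0,0,0],[0,0,0],-1],[[0,0,0],[0,0,0],-1]]}}

```text
clock: 9.5
position: [0.5745, -0.1587, 0.1071]
ee_rot: [1.0, -0.0, 0.0, 0.0]
ft_force: [0.2, -1.1, -4.6]
grip_width: 0.28
grasp_force: 108.5
```

Request:
{"name": "move_arm", "arguments": {"motion": [[[0,0,0.002],[0,0,0],-1],[[0,0,0.002],[0,0,0],-1],[[0,0,0.002],[0,0,0],-1],[[0,0,0.002],[0,0,0],-1],[[0,0,0.002],[0,0,0],-1],[[0,0,0],[0,0,0],-1]]}}

```text
clock: 10.1
position: [0.5742, -0.1586, 0.099]
ee_rot: [1.0, -0.0, -0.0, -0.0]
ft_force: [-0.1, -0.3, -4.6]
grip_width: 0.28
grasp_force: 108.5
```

Request:
{"name": "move_arm", "arguments": {"motion": [[[0,0,0.002],[0,0,0],-1],[[0,0,0.002],[0,0,0],-1],[[0,0,0.002],[0,0,0],-1],[[0,0,0],[0,0,0],-1],[[0,0,0],[0,0,0],-1]]}}

```text
clock: 10.6
position: [0.5745, -0.1589, 0.0951]
ee_rot: [1.0, -0.0, 0.0, 0.0]
ft_force: [-2.0, -1.1, -0.3]
grip_width: 0.281
grasp_force: 108.4
```

Request:
{"name": "move_arm", "arguments": {"motion": [[[0,0,0.002],[0,0,0],-1],[[0,0,0.002],[0,0,0],-1],[[0,0,0],[0,0,0],-1],[[0,0,0],[0,0,0],-1]]}}

```text
clock: 11.0
position: [0.5745, -0.1589, 0.092]
ee_rot: [1.0, -0.0, 0.0, 0.0]
ft_force: [-1.5, -2.1, 3.1]
grip_width: 0.281
grasp_force: 108.4
```

Request:
{"name": "move_arm", "arguments": {"motion": [[[0,0,0.002],[0,0,0],-1],[[0,0,0.002],[0,0,0],-1],[[0,0,0],[0,0,0],-1],[[0,0,0],[0,0,0],-1]]}}

```text
clock: 11.4
position: [0.5745, -0.1588, 0.089]
ee_rot: [1.0, -0.0, 0.0, 0.0]
ft_force: [-2.6, -3.1, 4.2]
grip_width: 0.281
grasp_force: 108.4
```

Request:
{"name": "move_arm", "arguments": {"motion": [[[0,0,0.0015],[0,0,0],-1],[[0,0,0.0015],[0,0,0],-1],[[0,0,0],[0,0,0],-1],[[0,0,0],[0,0,0],-1]]}}

```text
clock: 11.8
position: [0.5745, -0.1588, 0.0869]
ee_rot: [1.0, -0.0, 0.0, 0.0]
ft_force: [-1.2, -3.2, 5.3]
grip_width: 0.283
grasp_force: 108.5
```

```bash
python3 - <<'E'
from h import *
for k in range(3):
    o=manip.get_obs(); print(o['position'].round(4),o['ee_rot'].round(5),o['ft_force'].round(2),o['torque'].round(3))
    c=snap('scene','s2.png')
im=cv2.imread('pics/s2.png'); cv2.imwrite('pics/crop4.png',cv2.resize(im[150:260,200:310],(600,600),interpolation=2))
E
```

```text
[ 0.5745 -0.1588  0.0869] [ 1.0e+00 -1.9e-04  2.3e-04  2.1e-04] [-1.22 -3.2   5.32] [-0.771  0.397  0.004]
[ 0.5745 -0.1589  0.0869] [ 1.0e+00 -2.1e-04  2.1e-04  2.2e-04] [-2.02 -3.38  5.48] [-0.799  0.433  0.043]
[ 0.5745 -0.1589  0.0869] [ 1.0e+00 -2.1e-04  2.4e-04  2.4e-04] [-1.12 -3.83  5.47] [-0.83   0.46  -0.046]
```

View pics/crop4.png

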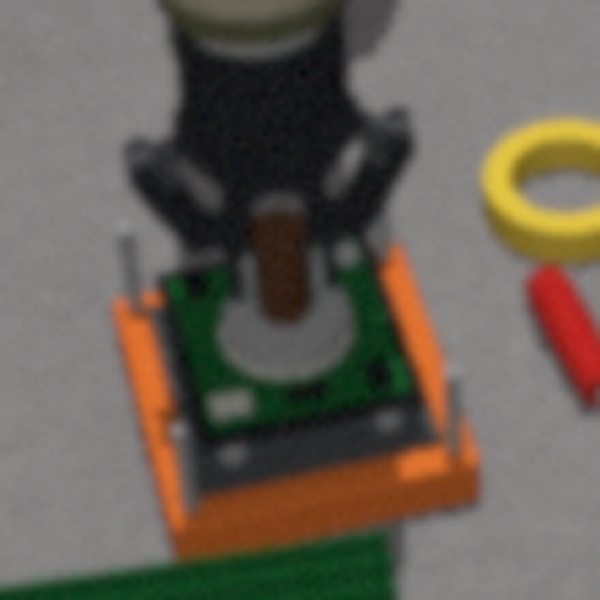

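The carrier is about 8.6 mm down at 9.2 N, matching the spring, with the foot on the pad and the fingers clear of the fixture. Last bit to the stops in small steps.

Request:
{"name": "move_arm", "arguments": {"motion": [[[0,0,0.001],[0,0,0],-1],[[0,0,0],[0,0,0],-1]]}}

```text
clock: 12.15
position: [0.5746, -0.1588, 0.0864]
ee_rot: [1.0, -0.0, 0.0, 0.0]
ft_force: [-2.6, -3.9, 8.0]
grip_width: 0.278
grasp_force: 109.1
```

Request:
{"name": "move_arm", "arguments": {"motion": [[[0,0,0.0007],[0,0,0],-1],[[0,0,0],[0,0,0],-1]]}}

```text
clock: 12.35
position: [0.5747, -0.1588, 0.0863]
ee_rot: [1.0, -0.0, 0.0, 0.0]
ft_force: [-3.9, -2.8, 11.0]
grip_width: 0.278
grasp_force: 109.1
```

Request:
{"name": "move_arm", "arguments": {"motion": [[[0,0,0.0007],[0,0,0],-1],[[0,0,0],[0,0,0],-1]]}}

```text
clock: 12.55
position: [0.5748, -0.1588, 0.0862]
ee_rot: [1.0, -0.0, 0.001, 0.0]
ft_force: [-5.2, -1.6, 14.8]
grip_width: 0.281
grasp_force: 109.4
```

Request:
{"name": "move_arm", "arguments": {"motion": [[[0,0,0.0003],[0,0,0],-1],[[0,0,0],[0,0,0],-1],[[0,0,0],[0,0,0],-1],[[0,0,0],[0,0,0],-1],[[0,0,0],[0,0,0],-1],[[0,0,0],[0,0,0],-1],[[0,0,0],[0,0,0],-1],[[0,0,0],[0,0,0],-1],[[0,0,0],[0,0,0],-1],[[0,0,0],[0,0,0],-1],[[0,0,0],[0,0,0],-1],[[0,0,0],[0,0,0],-1]]}}

```text
clock: 13.75
position: [0.5749, -0.1588, 0.0862]
ee_rot: [1.0, -0.0, 0.001, 0.0]
ft_force: [-5.9, -2.8, 16.4]
grip_width: 0.282
grasp_force: 109.4
```

```bash
python3 - <<'E'
from h import *
o=manip.get_obs(); print(o['position'].round(4),o['ee_rot'].round(5),o['ft_force'].round(2),o['torque'].round(3))
t=snap('top','t2.png'); s=snap('scene','s3.png')
E
```

```text
[ 0.5749 -0.1588  0.0862] [ 1.0e+00 -1.9e-04  6.8e-04  4.6e-04] [-5.88 -2.78 16.36] [-0.57   1.441 -0.017]
```

Request:
{"name": "move_arm", "arguments": {"motion": [[[0,0,0],[0,0,0],-1],[[0,0,0],[0,0,0],-1],[[0,0,0],[0,0,0],-1],[[0,0,0],[0,0,0],-1],[[0,0,0],[0,0,0],-1],[[0,0,-0.002],[0,0,0],-1],[[0,0,-0.003],[0,0,0],-1],[[0,0,-0.003],[0,0,0],-1],[[0,0,-0.003],[0,0,0],-1],[[0,0,-0.003],[0,0,0],-1],[[0,0,-0.003],[0,0,0],-1],[[0,0,-0.003],[0,0,0],-1]]}}

```text
clock: 15.05
position: [0.5738, -0.1576, 0.0988]
ee_rot: [1.0, 0.0, -0.001, -0.001]
ft_force: [0.1, 0.4, -3.5]
grip_width: 0.283
grasp_force: 108.6
```

Request:
{"name": "move_arm", "arguments": {"motion": [[[0,0,-0.004],[0,0,0],-1],[[0,0,-0.006],[0,0,0],-1],[[0,0,-0.01],[0,0,0],-1],[[0,0,-0.02],[0,0,0],-1],[[0,0,-0.02],[0,0,0],-1],[[0,0,-0.015],[0,0,0],-1],[[0,0,0],[0,0,0],-1],[[0,0,0],[0,0,0],-1],[[0,0,0],[0,0,0],-1],[[0,0,0],[0,0,0],-1]]}}

```text
clock: 16.05
position: [0.574, -0.1586, 0.1551]
ee_rot: [1.0, -0.0, -0.001, -0.0]
ft_force: [0.6, -0.1, -3.7]
grip_width: 0.282
grasp_force: 108.5
```

Request:
{"name": "move_arm", "arguments": {"motion": [[[-0.0049,-0.027,0],[0,0,0],-1],[[-0.0098,-0.0539,0],[0,0,0],-1],[[-0.0098,-0.0539,0],[0,0,0],-1],[[-0.0098,-0.0539,0],[0,0,0],-1],[[-0.0098,-0.0539,0],[0,0,0],-1],[[-0.0098,-0.0539,0],[0,0,0],-1],[[-0.0098,-0.0539,0],[0,0,0],-1],[[-0.0098,-0.0539,0],[0,0,0],-1],[[-0.0098,-0.0539,0],[0,0,0],-1],[[-0.0098,-0.0539,0],[0,0,0],-1],[[-0.0049,-0.027,0],[0,0,0],-1],[[0,0,0],[0,0,0],-1]]}}

```text
clock: 17.25
position: [0.4991, 0.2499, 0.1556]
ee_rot: [1.0, 0.003, -0.0, -0.001]
ft_force: [0.4, -0.8, -3.6]
grip_width: 0.278
grasp_force: 108.6
```

Request:
{"name": "move_arm", "arguments": {"motion": [[[0,0,0],[0,0,0],-1],[[0,0,0],[0,0,0],-1],[[0,0,0],[0,0,0],-1],[[0,0,0],[0,0,0],-1],[[0,0,0],[0,0,0],-1],[[0,0,0],[0,0,0],-1],[[0,0,0],[0,0,0],-1]]}}

```text
clock: 17.95
position: [0.501, 0.2456, 0.1558]
ee_rot: [1.0, -0.0, 0.0, 0.0]
ft_force: [-0.1, -0.2, -3.8]
grip_width: 0.275
grasp_force: 108.6
```

```bash
python3 - <<'E'
from h import *
c=snap('wrist','w6.png'); o=manip.get_obs(); print(o['position'],o['ee_rot'],o['ft_force'],o['torque'])
im=cv2.imread('pics/w6.png'); p=o['position']
def circ(x,y,z,rr):
    a=np.linspace(0,2*np.pi,90); q=w2px(c,np.c_[x+rr*np.cos(a),y+rr*np.sin(a),0*a+z]); cv2.polylines(im,[q.round().astype(np.int32)],True,(0,255,255),1)
circ(p[0],p[1],p[2]-.0096,.03); circ(p[0],p[1],p[2]+.0464,.013); circ(.5005,.2458,0,.046); circ(.5005,.2458,.016,.035)
cv2.imwrite('pics/w6o.png',im)
E
```

```text
[0.50099193 0.24567529 0.15578719] [ 9.99999987e-01 -1.45682876e-04  5.99888734e-05  4.08976374e-05] [ 1.0500361  -0.59373457 -3.27961319] [0.00177097 0.01624791 0.01837998]
```

View pics/w6o.png

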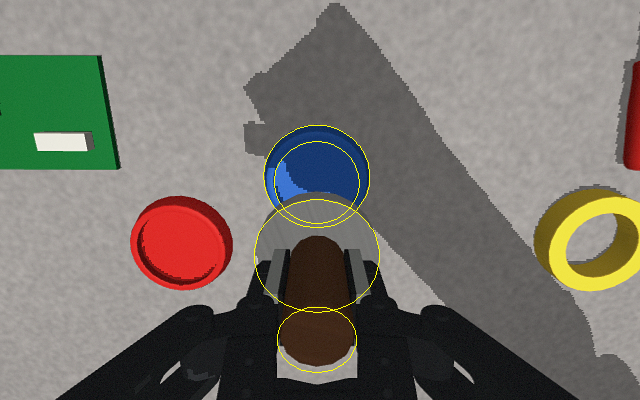

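The dock's outline matches the prediction (centre px about (317,177)) and the tool hangs straight. Lowering it in.

Request:
{"name": "move_arm", "arguments": {"motion": [[[-0.001,0,0.01],[0,0,0],-1],[[0,0,0.03],[0,0,0],-1],[[0,0,0.04],[0,0,0],-1],[[0,0,0.035],[0,0,0],-1],[[0,0,0.02],[0,0,0],-1],[[0,0,0.01],[0,0,0],-1],[[0,0,0.004],[0,0,0],-1],[[0,0,0],[0,0,0],-1],[[0,0,0],[0,0,0],-1],[[0,0,0],[0,0,0],-1]]}}

```text
clock: 19.0
position: [0.5008, 0.246, 0.0449]
ee_rot: [1.0, -0.0, 0.001, -0.0]
ft_force: [0.2, -0.3, -3.8]
grip_width: 0.279
grasp_force: 108.6
```

Request:
{"name": "move_arm", "arguments": {"motion": [[[0,0,0.005],[0,0,0],-1],[[0,0,0.005],[0,0,0],-1],[[0,0,0.004],[0,0,0],-1],[[0,0,0],[0,0,0],-1],[[0,0,0],[0,0,0],-1]]}}

```text
clock: 19.5
position: [0.5002, 0.2457, 0.0334]
ee_rot: [1.0, -0.0, -0.0, 0.0]
ft_force: [0.3, -0.1, -4.3]
grip_width: 0.282
grasp_force: 108.6
```

Now inside the recess with no contact; ~5.8 mm to the floor.

Request:
{"name": "move_arm", "arguments": {"motion": [[[0,0,0.002],[0,0,0],-1],[[0,0,0.002],[0,0,0],-1],[[0,0,0.0015],[0,0,0],-1],[[0,0,0.001],[0,0,0],-1],[[0,0,0],[0,0,0],-1],[[0,0,0],[0,0,0],-1]]}}

```text
clock: 20.1
position: [0.5002, 0.2457, 0.0287]
ee_rot: [1.0, -0.0, 0.0, 0.0]
ft_force: [0.3, 0.9, -3.6]
grip_width: 0.277
grasp_force: 108.6
```

Request:
{"name": "move_arm", "arguments": {"motion": [[[0,0,0.001],[0,0,0],-1],[[0,0,0],[0,0,0],-1],[[0,0,0],[0,0,0],-1]]}}

```text
clock: 20.4
position: [0.5002, 0.2457, 0.0279]
ee_rot: [1.0, -0.0, 0.0, 0.0]
ft_force: [-0.0, 0.1, -3.1]
grip_width: 0.284
grasp_force: 108.6
```

Request:
{"name": "move_arm", "arguments": {"motion": [[[0,0,0.0008],[0,0,0],-1],[[0,0,0],[0,0,0],-1],[[0,0,0],[0,0,0],-1]]}}

```text
clock: 20.7
position: [0.5003, 0.2457, 0.0278]
ee_rot: [1.0, -0.0, 0.0, 0.0]
ft_force: [-2.8, -2.2, 5.7]
grip_width: 0.279
grasp_force: 109.0
```

Request:
{"name": "move_arm", "arguments": {"motion": [[[0,0,0.0008],[0,0,0],-1],[[0,0,0],[0,0,0],-1],[[0,0,0],[0,0,0],-1]]}}

```text
clock: 21.0
position: [0.5003, 0.2458, 0.0277]
ee_rot: [1.0, -0.0, 0.0, 0.0]
ft_force: [-5.8, -4.5, 13.3]
grip_width: 0.28
grasp_force: 110.0
```

Seated on the floor. I ease off the load, then open.

Request:
{"name": "move_arm", "arguments": {"motion": [[[0,0,-0.0012],[0,0,0],-1],[[0,0,0],[0,0,0],-1],[[0,0,0],[0,0,0],-0.3],[[0,0,0],[0,0,0],0],[[0,0,0],[0,0,0],0.5],[[0,0,0],[0,0,0],1],[[0,0,0],[0,0,0],1],[[0,0,0],[0,0,0],1],[[0,0,0],[0,0,0],1],[[0,0,0],[0,0,0],1]], "newtons": 30}}

```text
clock: 22.0
position: [0.5002, 0.2457, 0.0276]
ee_rot: [1.0, -0.0, 0.0, 0.0]
ft_force: [-0.0, 0.1, -0.2]
grip_width: 1.0
grasp_force: 0.0
```

Request:
{"name": "move_arm", "arguments": {"motion": [[[0,0,-0.005],[0,0,0],1],[[0,0,-0.015],[0,0,0],1],[[0,0,-0.03],[0,0,0],1],[[0,0,-0.04],[0,0,0],1],[[0,0,-0.04],[0,0,0],1],[[0,0,-0.04],[0,0,0],1],[[0,0,-0.04],[0,0,0],1],[[-0.02,0,-0.02],[0,0,0],1],[[0,0,0],[0,0,0],1],[[0,0,0],[0,0,0],1],[[0,0,0],[0,0,0],1],[[0,0,0],[0,0,0],1]]}}

```text
clock: 23.2
position: [0.4852, 0.2453, 0.1992]
ee_rot: [1.0, -0.0, -0.001, 0.0]
ft_force: [-0.7, -0.5, 0.2]
grip_width: 1.001
grasp_force: 0.0
```

```bash
python3 - <<'E'
from h import *
a=snap('wrist','w7.png'); b=snap('scene','s4.png')
A=cv2.resize(cv2.imread('pics/w7.png')[60:260,200:440],(480,400)); B=cv2.resize(cv2.imread('pics/s4.png')[140:260,210:426],(720,400))[:,:]
cv2.imwrite('pics/fin.png',np.hstack([A[:,80:400],B[:,:480]]) if 0 else np.hstack([cv2.resize(A,(300,250)),cv2.resize(B,(450,250))]))
print(manip.get_obs()['position'],manip.get_obs()['clock'])
E
```

```text
[0.48511683 0.24553968 0.19934958] 23.3
```

View pics/fin.png

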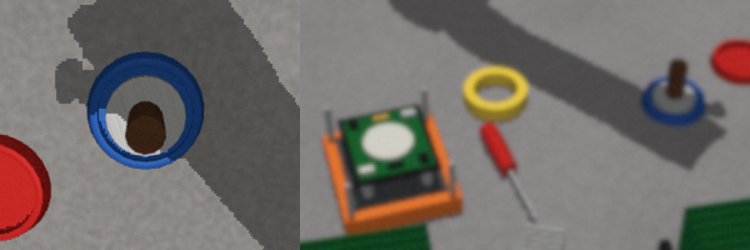

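The tool stands upright in the blue dock (left px (145,125), right px (678,85)), the carrier is up again, and the neighbours haven't moved.

```bash
python3 -c "
from workcell import order; print(order.hand_in())"
```

```text
the job is handed in; nothing more can be done
None
```

I pressed the carrier down to its stops with the foot level at about 20 N, held it for over a second, let it spring back up, stood the tool upright in the blue dock, let go, and handed the job in. The hand-in gave no verdict, and I judged "bottomed" by the sharp rise in force since the carrier reading isn't in the state.

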